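# Take a reading in the calorimeter with the temperature probe

## Task

Take a temperature reading inside the steel calorimeter: slide the closure on its lid fully open, lift the wireless temperature probe out of the test-tube rack and lower its rod upright down the middle of the lid's port, without the probe ever touching the calorimeter, until the tip is about 30 mm above the cup's floor. Finish still gripping the probe and holding it there, still and centred in the port, with the closure open, and leave the test tubes and the other things on the desk undisturbed.

Things in the scene. Friction and masses are not known exactly. Their poses are not given: they have to be found in the camera images.
- calorimeter: round steel cup with thick black lid, fixed to the desk, 104 mm diameter (foot 110, lid 108), lid top 108 mm above the desk. Origin: centre of its underside; z up. Mid-lid is the port, a through-bore 20 mm wide, 20 mm long; below it the cup is empty, 94 mm inside. Two grey rails on the lid, 7 mm high, 34 mm apart inside, y -40 to +46 mm, guide the closure along the calorimeter's y axis
- port (a point): centre of the port's upper mouth, on the lid's top face, 108 mm above the desk, on the calorimeter's axis; its axes are the calorimeter's
- cup_floor (a point): middle of the cup's inner floor, straight below the port, 10 mm above the desk
- slide (a joint): the closure's position in m: 0 = closed (its plate, 32 x 32 x 3.5 mm, covers the port), 0.036 = fully open at its stop. It moves along the calorimeter's +y axis as it grows, stays where it is left and takes about 1.5 N to slide
- slide_tab (a point): middle of the top of the closure's upright finger tab, 27 mm above the lid's top; the tab is 11 mm thick along the calorimeter's x, 24 mm long along its y, and stands 23 mm tall on the middle of the plate
- rack: wooden test-tube rack, fixed to the desk, 74 mm deep (its x), 250 mm long (its y), end boards 134 mm high; six 23 mm holes in one row along its y, 38 mm apart, through a shelf 10 mm thick whose top is 125 mm above the desk. Origin: centre of its underside; z up
- probe: wireless temperature probe, loose, 50 to 100 g, hanging upright in a rack hole by its collar. From the tip up: steel rod 6 mm thick, 110 mm long; black collar 34 mm wide, 5 mm thick; white box-shaped handle 24 mm (its x) by 30 mm (its y), 62 mm tall; 177 mm in all. Origin: the rod's lower end; z up the rod. In the rack its x points across the row of holes, within 15 degrees
- probe_tip (a point): the lower end of the probe's rod (the probe's origin)
- probe_mid (a point): point on the rod's axis 68 mm above the tip, which is level with the lid's top when the tip is 30 mm above the cup's floor
- probe_handle (a point): point on the probe's axis in the handle, 150 mm above the tip, 35 mm above the collar's top and 27 mm below the handle's top: the place to grip
- tube0: empty glass test tube standing in a hole of the rack, 18 mm diameter, 130 mm long, its mouth 144 mm above the desk; origin: its bottom centre; z up
- tube1: another such test tube in the rack
- tube2: another such test tube in the rack
- flask: conical glass flask standing on the desk, 79 mm base diameter, 126 mm high; origin: its bottom centre
- beaker: glass beaker standing on the desk, 68 mm diameter, 70 mm high; origin: its bottom centre
- goggles: clear safety goggles with blue frame lying on the desk, about 120 x 146 x 50 mm; origin: below the lens
- pencil: wooden pencil lying on the desk, 176 mm long, 8 mm thick; origin: below its middle
Mind the look-alikes: they are no part of the job. Of the things that look like the probe, the larger one is meant.

How it is judged:
On the way, in this order (a step that is already met when the one before it is completed fails the run):
1. the closure on the lid is slid open (value of joint slide above 0.031 m), for 0.2 s.
2. the probe is lifted out of the rack (height (world z) of probe_tip above 0.127 m and contact force between the fingers and probe above 0.5 N), for 0.1 s.
3. the probe's rod has gone down into the port (z of probe_tip in the frame of calorimeter below 0.095 m and horizontal distance between probe_tip and port below 0.01 m), for 0.1 s.
At the end, for the whole second after the job is handed in: Closure open (slide above 31 of 36 mm); probe tip 18 to 42 mm above the cup floor; rod within 4 mm of the port centre at lid height, tip within 6 mm of the port axis; probe leaning under 5 degrees, still, held in the fingers, touching no part of the calorimeter (value of joint slide above 0.031 m and z of probe_tip in the frame of cup_floor between 0.018 and 0.042 m and horizontal distance between probe_mid and port below 0.004 m and horizontal distance between probe_tip and port below 0.006 m and angle between probe's own z axis and vertical below 0.09 rad and linear speed of probe below 0.01 m/s and contact force between the fingers and probe above 0.5 N and contact force between probe and calorimeter below 0.05 N); the arm keeps its last pose, push and grip.
It fails at once if the probe touches the calorimeter (cup, lid, bore or closure) (contact force between probe and calorimeter above 0.2 N).
It fails at once if a test tube is tipped or pulled out of place (distance of any of tube0, tube1, tube2 from where it was at the start of the episode above 0.02 m).
It fails at once if another thing on the desk is disturbed (distance of any of flask, beaker, goggles, pencil from where it was at the start of the episode above 0.02 m).
It also fails if it takes over 64 s, if anything falls off the work surface, if the arm or the gripper's body presses on something with over 40 N, if the wrist force passes 120 N, or if a joint passes its speed limit or range.

## Robot

A 6-joint arm with a two-finger parallel gripper is mounted at the origin on the work surface. World frame = base frame: x ahead of the robot, y to its left, z up, the work surface at z = 0. Lengths are in m, angles in rad, forces in N, time in s.
With the tool pointing down it reaches from about 0.275 to 0.725 m from the base axis. Payload 15.9 kg.
Tool frame: the origin (TCP) lies on the centre line of the jaws, within the pads' length; the fingertips stand 25 mm ahead of it and the grasp point (between the pads) lies 6 mm ahead of it; z points along the fingers, y is the line along which they close (so a half turn about z gives the same grasp; the last joint's range is limited). The gripper opens to 85 mm and grips with 20 to 120 N. Pads are 22 mm wide; open, the fingers measure 114 mm over their backs; the gripper's body (76 mm by 85 mm) begins 54 mm behind the grasp point. The pads swing forward as they close: fully open they stand 13 mm farther back than shut.
Start: joints at [1.25, 0.213, -0.034, 1.323, 0, 1.571], TCP at [0.158, 0.474, 0.256] pointing down, gripper open.
Joint ranges: [-2.98, 2.98], [-0.74, 1.72], [-1.14, 1.35], [-2.1, 2.04], [-1.57, 1.44], [-3.14, 3.14]. Speed limits (rad/s): [1.89, 1.89, 2.39, 2.57, 3.14, 3.14].

## Interface

Orientations are given as a 3x3 rotation matrix whose columns are the frame's x, y, z axes.
In Python, from rig import monitor, imaging, arm gives the robot as it stands.
- The arm moves only by the tool carry_out, never from a script. Its argument "targets" is one flat list of numbers, 7 for each row, row after row: the shift along the tool's x, y, z in mm, then the turn, a rotation vector about the tool's x, y, z in rad, then the closure, from -1 (fully open) to 1 (shut). A call has 1 to 5 rows; each row is the pose to reach, as a shift and turn from the pose commanded when the call began, along the tool's axes at that moment; what a row does not reach only later rows make up. A row lasts 1/8 s, in which the tool goes at most 62.5 mm and 10.7 degrees, less where a joint would pass 70% of its speed; a pose out of reach is approached as far as the arm can. A call with a gripper value outside its range is refused whole. The fingers move at their own pace and stop on an object; the grip force is fixed at half the most. Time passes only in rows, so rows that repeat a pose let the fingers close. It gives the time, the measured TCP pose, the force, the opening and the grip force at its end, in the units of the state.
- monitor.get_obs(): the state, without advancing time (a new reading comes with each control period).
- imaging.capture(name): name is "scene" or "top" or "wrist"; returns a dict with "image" (420x560x3 uint8, red, green, blue), "intrinsics" (3x3 intrinsics, pixels), "k1" (the pictures are not rectified: a ray, as slopes to the right and down, at radius r is drawn at 1 + k1 r^2 times it, then the intrinsics apply), "R" (3x3) and "t" (3): a world point X has camera coordinates R X + t; the wrist camera has in their place "mount" (4x4, takes a point from camera to tool coordinates, whose origin is the TCP and whose axes are the flange's). Camera axes: x right, y down, z forward; pixel columns grow to the right and rows downward; lengths in m; the calibration is good to about 2 mm. A picture is of the moment at which its call begins: read the wrist's pose just before it. There is no depth.
- arm.job_done(): hands the job in; it is judged then, once.
The state is a dict: "time": time; "joint_positions": joint angles; "joint_velocities": joint speeds; "tau": joint torques, N m; "tcp_pos": TCP position; "eef_rot": TCP orientation; "ft_force": force on the tool from outside, world axes, zero at the start; "torque": the same for the moment, N m; "opening": finger opening in m; "grasp_force": force on a finger pad.
Only numpy, scipy, OpenCV 4.12 (cv2) and the standard library are available. Lean on these libraries where they do the work, as an engineer would, in place of code of your own. Each camera call takes 0.05 s, during which the arm holds its last target. There are 200 camera calls.

## Working session

There is one attempt and no reset: what is moved stays moved. The work goes in short steps, Python scripts to look and compute and a tool call to move; the robot and the scene stay as the last step left them, time stands still between calls to the robot, and variables do not carry over. Pictures are saved under pics/ and viewed, at most 10 in all, crops included, and the job is handed in when it is done.

Besides the shell and the picture viewer there is one more tool, called in YAML: its name, and indented under it one key for each argument. carry_out: Moves the arm, as the interface text tells. Its arguments: {"type":"object","properties":{"targets":{"type":"array","items":{"type":"number"}}},"required":["targets"]}

```bash
ls; mkdir -p pics
cat > h.py <<'E'
import numpy as np, cv2, json
from rig import monitor, imaging, arm
def cap(n,f=None):
    o=monitor.get_obs(); c=imaging.capture(n)
    if n=="wrist":
        M=np.array(c["mount"]); Rt=np.array(o["eef_rot"]); 
        Rc=Rt@M[:3,:3]; p=Rt@M[:3,3]+np.array(o["tcp_pos"])
        c["R"]=Rc.T; c["t"]=-Rc.T@p
    c["R"]=np.array(c["R"]);c["t"]=np.array(c["t"]).ravel();c["K"]=np.array(c["intrinsics"])
    if f:
        cv2.imwrite(f"pics/{f}.png",cv2.cvtColor(c["image"],cv2.COLOR_RGB2BGR))
        np.savez(f"pics/{f}.npz",R=c["R"],t=c["t"],K=c["K"],k1=c["k1"],image=c["image"])
    return c
def load(f): return dict(np.load(f"pics/{f}.npz"))
def ray(c,uv):
    K=c["K"]; q=cv2.undistortPoints(np.array([[uv]],float),K,np.array([float(c["k1"]),0,0,0,0]),None,None,None)[0,0] if 0 else None
    d=np.array([(uv[0]-K[0,2])/K[0,0],(uv[1]-K[1,2])/K[1,1]]); s=d.copy()
    for _ in range(30): s=d/(1+float(c["k1"])*(s@s))
    return -c["R"].T@c["t"], c["R"].T@np.r_[s,1]
def onz(c,uv,z):
    o,d=ray(c,uv); return o+d*(z-o[2])/d[2]
def proj(c,X):
    p=c["R"]@np.array(X)+c["t"]; s=p[:2]/p[2]; s=s*(1+float(c["k1"])*(s@s)); K=c["K"]
    return np.array([K[0,0]*s[0]+K[0,2],K[1,1]*s[1]+K[1,2]])
def two(c1,u1,c2,u2):
    a,d=ray(c1,u1);b,e=ray(c2,u2);d/=np.linalg.norm(d);e/=np.linalg.norm(e)
    s=np.linalg.lstsq(np.c_[d,-e],b-a,rcond=None)[0];p,q=a+s[0]*d,b+s[1]*e
    return (p+q)/2,np.linalg.norm(p-q)
E
python3 - <<'E'
from h import *
a=cap("scene","scene");b=cap("top","top");w=cap("wrist","wrist0")
for c in(a,b,w): print(c["K"][0],c["k1"],-c["R"].T@c["t"],c["R"][2])
o=monitor.get_obs();print(o["tcp_pos"],o["eef_rot"],o["opening"])
E
```

```text
pics
[434.47450722   0.         283.14007015] 0.0027564946550350843 [1.20784033 0.38777477 0.81826378] [-0.65562949 -0.34422405 -0.67205638]
[482.44379608   0.         282.77268003] -0.10625397915701186 [0.40045027 0.00967078 1.20207876] [ 0.10256896 -0.00238689 -0.99472303]
[295.19670512   0.         280.35828846] -0.06297508959224654 [0.09430723 0.49493075 0.37350159] [ 0.25083773 -0.08447054 -0.96433664]
[0.15758275 0.47426998 0.25595265] [[-9.48985610e-01  3.15319272e-01 -2.62867488e-04]
 [ 3.15319381e-01  9.48985275e-01 -7.97118825e-04]
 [-1.88955172e-06 -8.39341508e-04 -9.99999648e-01]] 0.0854102122183006
```

View pics/scene.png

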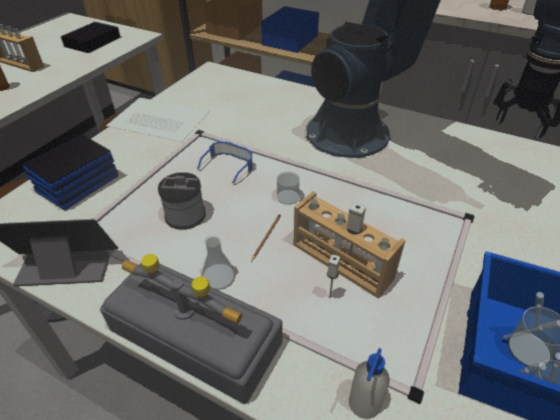

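View pics/top.png

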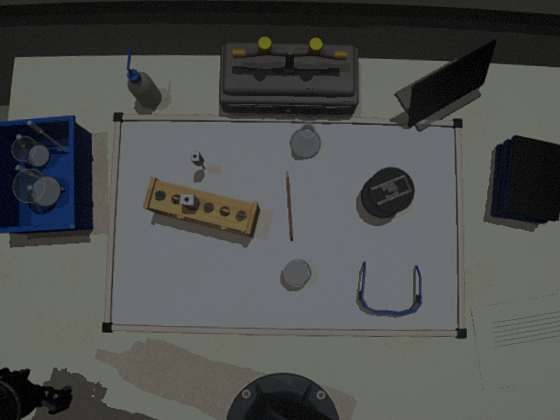

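The scene and top pictures show two probe-like things. One is in the rack (scene 357,218; top 188,200). The other is smaller and stands in front of the rack (scene 335,265; top 196,158). The one in the rack looks larger and hangs in a hole, as described. The calorimeter is at top (388,192). I'll enlarge both to confirm.

Run:
```python
from h import *
s=cv2.imread("pics/scene.png");t=cv2.imread("pics/top.png")
f=lambda i,x,y,w,h:cv2.convertScaleAbs(cv2.resize(i[y:y+h,x:x+w],(400,300),interpolation=cv2.INTER_CUBIC),alpha=1.6,beta=15)
cv2.imwrite("pics/comp.png",np.vstack([np.hstack([f(s,290,190,120,90),f(s,150,165,64,48)]),np.hstack([f(t,140,145,128,96),f(t,350,157,80,60)])]))
```

```text
(no output)
```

View pics/comp.png

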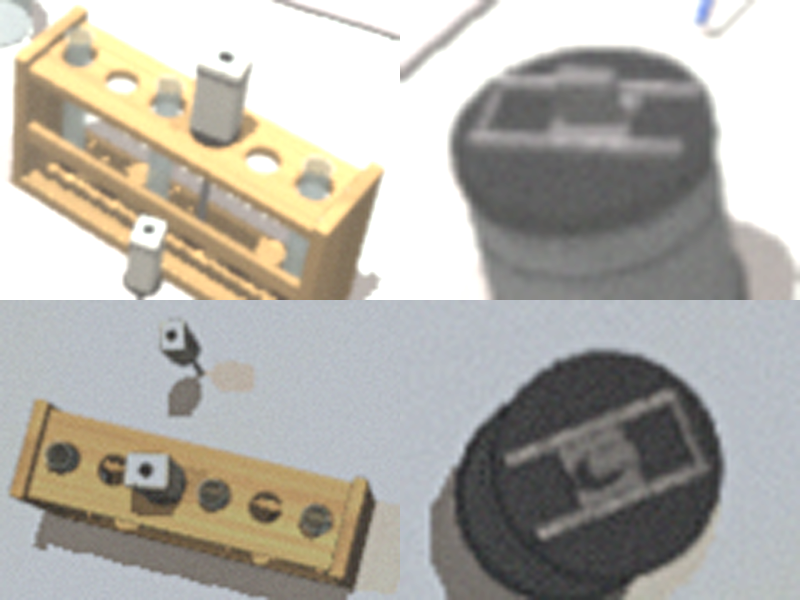

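The large probe hangs in the rack's third hole. The small look-alike lies at crop (175,340) in front of the rack, so the rack one is meant. The calorimeter's rails have a crossbar at the far end (crop 688,430) and are open at crop (527,497).

Run:
```python
from h import *
t=load("top")
A=lambda x,y:(350+x/5-.4,157+(y-300)/5-.4)
B=lambda x,y:(140+x/3.125-.3,145+(y-300)/3.125-.3)
for n,p,z in [("lid",A(608,465),.108),("lidL",A(495,465),.108),("lidR",A(722,465),.108),("openA",A(508,460),.115),("openB",A(545,535),.115),("barA",A(670,395),.115),("barB",A(705,468),.115),("tab",A(600,465),.135),
 ("handle",B(147,470),.192),("h0",B(62,457),.144),("h5",B(316,519),.144),("boardL",B(40,405),.134),("boardR",B(365,485),.134),("beaker",(297,273),.07),("flask",(305,138),.126)]:
    print(n,np.round(onz(t,p,z),4))
print(monitor.get_obs()["joint_positions"])
```

```text
lid [ 0.5851 -0.4322  0.108 ]
lidL [ 0.5839 -0.3777  0.108 ]
lidR [ 0.5865 -0.4878  0.108 ]
openA [ 0.5852 -0.3815  0.115 ]
openB [ 0.5505 -0.3983  0.115 ]
barA [ 0.6178 -0.4604  0.115 ]
barB [ 0.5836 -0.4763  0.115 ]
tab [ 0.5805 -0.4175  0.135 ]
handle [0.5386 0.2115 0.192 ]
h0 [0.5536 0.2826 0.144 ]
h5 [0.5124 0.0998 0.144 ]
boardL [0.5927 0.3032 0.134 ]
boardR [0.5385 0.0663 0.134 ]
beaker [ 0.3859 -0.0286  0.07  ]
flask [ 0.6936 -0.0406  0.126 ]
[ 1.25000975e+00  2.13245312e-01 -3.48547581e-02  1.32353560e+00
 -1.88400334e-06  1.57080294e+00]
```

The measured lid diameter is 110 mm and the rail length 85 mm, as they should be. The open rail end is 46 mm from the centre, so calorimeter +y points along about (-0.39, 0.92). I'll head for the calorimeter now.

carry_out:
  targets: [-41, -44, 0, 0, 0, 0, -1, -82, -88, 0, 0, 0, 0, -1, -123, -132, 0, 0, 0, 0, -1, -164, -176, 0, 0, 0, 0, -1, -205, -220, 0, 0, 0, 0, -1]

```text
time: 0.78
tcp_pos: [0.283, 0.1993, 0.2563]
eef_rot: [[-0.949, 0.315, 0.0], [0.315, 0.949, 0.0], [-0.0, 0.0, -1.0]]
ft_force: [1.7, 0.4, 0.9]
opening: 0.0857
grasp_force: 0.0
```

carry_out:
  targets: [-41, -44, 0, 0, 0, 0, -1, -82, -88, 0, 0, 0, 0, -1, -123, -132, 0, 0, 0, 0, -1, -164, -176, 0, 0, 0, 0, -1, -205, -220, 0, 0, 0, 0, -1]

```text
time: 1.4
tcp_pos: [0.4074, -0.0725, 0.2564]
eef_rot: [[-0.949, 0.316, 0.0], [0.316, 0.949, 0.0], [-0.0, 0.0, -1.0]]
ft_force: [1.8, 1.9, 0.1]
opening: 0.0849
grasp_force: 0.0
```

carry_out:
  targets: [-41, -44, 0, 0, 0, 0.17, -1, -82, -88, 0, 0, 0, 0.34, -1, -123, -132, 0, 0, 0, 0.51, -1, -164, -176, 0, 0, 0, 0.68, -1, -205, -220, 0, 0, 0, 0.85, -1]

```text
time: 2.02
tcp_pos: [0.5326, -0.3456, 0.2561]
eef_rot: [[-0.384, 0.923, 0.0], [0.923, 0.384, 0.0], [0.0, 0.0, -1.0]]
ft_force: [1.6, 1.2, 0.2]
opening: 0.0851
grasp_force: 0.0
```

```bash
cat >> h.py <<'E'
from scipy.spatial.transform import Rotation as Ro
def need(p,yang=None,tilt=0):
    "shift (mm) and rotvec in tool axes to TCP p, tool y at world angle yang (deg), pointing down"
    o=monitor.get_obs(); R=np.array(o["eef_rot"]); d=R.T@(np.array(p)-o["tcp_pos"])*1e3; rv=np.zeros(3)
    if yang is not None:
        a=np.radians(yang); y=np.array([np.cos(a),np.sin(a),0]); z=np.array([0,0,-1.]); 
        rv=Ro.from_matrix(R.T@np.c_[np.cross(y,z),y,z]).as_rotvec()
    print("shift",d.round(1),"rot",rv.round(3))
def st():
    o=monitor.get_obs(); print({k:np.round(o[k],4).tolist() for k in("time","tcp_pos","ft_force","opening","grasp_force","joint_positions")}); print("rot",np.round(o["eef_rot"],4).tolist())
E
python3 - <<'E'
from h import *
st(); cap("wrist","wrist1"); need([.585,-.432,.256],23)
i=cv2.imread("pics/wrist1.png"); cv2.imwrite("pics/w1b.png",cv2.convertScaleAbs(i,alpha=1.7,beta=20))
E
```

```text
{'time': 2.025, 'tcp_pos': [0.5326, -0.3456, 0.2561], 'ft_force': [1.6314, 1.2292, 0.1743], 'opening': 0.0851, 'grasp_force': 0.0, 'joint_positions': [-0.5756, 0.5089, 0.3881, 1.4501, 0.0001, 0.601]}
rot [[-0.384, 0.9233, 0.0], [0.9233, 0.384, 0.0001], [0.0001, 0.0001, -1.0]]
shift [-94.   16.9  -2.7] rot [-0.002 -0.    -0.019]
```

View pics/w1b.png

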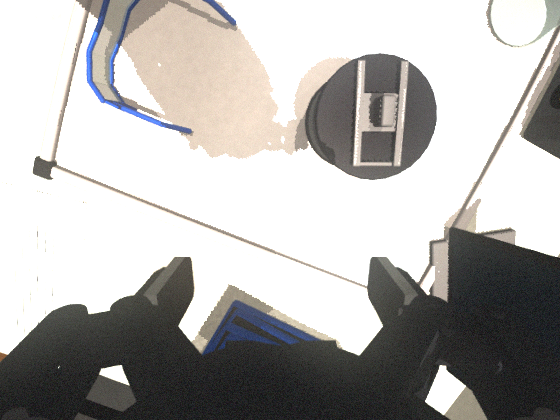

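The wrist picture shows the lid at (378,116). The rails run from the open ends at (362,62)/(405,62) to the crossbar at (355,163)/(400,165), and the closure plate with its tab is at (381,112).

Run:
```python
from h import *
w=load("wrist1"); g=cv2.convertScaleAbs(cv2.cvtColor(w["image"],cv2.COLOR_RGB2GRAY),alpha=1.7,beta=20)
m=((g<75)).astype(np.uint8); m[200:]=0; m[:,:300]=0; m[:,445:]=0
cs,_=cv2.findContours(m,cv2.RETR_EXTERNAL,cv2.CHAIN_APPROX_NONE); c=max(cs,key=cv2.contourArea)
pts=np.array([onz(w,p[0],.108)[:2] for p in cv2.convexHull(c)])
# circle fit
A=np.c_[2*pts,np.ones(len(pts))]; s=np.linalg.lstsq(A,(pts**2).sum(1),rcond=None)[0]; r=np.sqrt(s[2]+s[:2]@s[:2]); print("lid",s[:2],r, cv2.boundingRect(c), (np.hypot(*(pts-s[:2]).T)-r).round(4))
for n,p,z in [("oA",(362,62),.115),("oB",(405,62),.115),("bA",(355,163),.115),("bB",(400,165),.115),("pl0",(360,93),.112),("pl1",(397,93),.112),("pl2",(360,131),.112),("pl3",(397,131),.112),("tab",(390,109),.135)]: print(n,onz(w,p,z).round(4))
cv2.imwrite("pics/w1c.png",cv2.resize(g[45:190,300:450],None,fx=4,fy=4,interpolation=cv2.INTER_CUBIC))
```

```text
lid [ 0.57964458 -0.23533509] 0.010576024266760855 (371, 97, 11, 29) [ 0.001  -0.0006 -0.003  -0.0005  0.0012  0.0019 -0.0008 -0.0015  0.0003
  0.001 ]
oA [ 0.5472 -0.2079  0.115 ]
oB [ 0.5797 -0.1934  0.115 ]
bA [ 0.5777 -0.2841  0.115 ]
bB [ 0.6154 -0.27    0.115 ]
pl0 [ 0.5567 -0.2297  0.112 ]
pl1 [ 0.5857 -0.217   0.112 ]
pl2 [ 0.5704 -0.2577  0.112 ]
pl3 [ 0.6002 -0.2448  0.112 ]
tab [ 0.5792 -0.2357  0.135 ]
```

View pics/w1c.png

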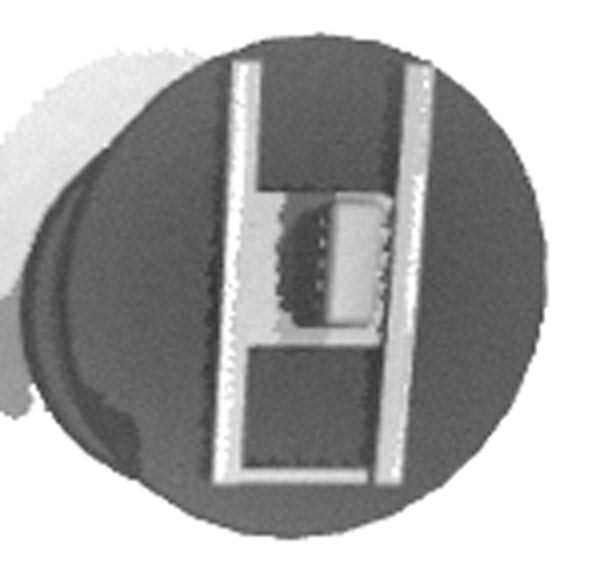

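My earlier crop-to-pixel conversion left out the 400 px panel offset. With that corrected, the top view also puts the lid near (0.58, -0.238), which agrees with the wrist view. I'll go above it and look from closer.

carry_out:
  targets: [40, 42, 0, 0, 0, 0, -1, 80, 84, 0, 0, 0, -0.02, -1, 80, 84, 36, 0, 0, -0.02, -1, 80, 84, 36, 0, 0, -0.02, -1]

```text
time: 2.58
tcp_pos: [0.5772, -0.2363, 0.218]
eef_rot: [[-0.409, 0.913, -0.004], [0.913, 0.409, 0.002], [0.003, -0.003, -1.0]]
ft_force: [0.3, 1.1, 1.1]
opening: 0.0852
grasp_force: 0.0
```

Run:
```python
from h import *
st(); w=cap("wrist","wrist2")
g=cv2.convertScaleAbs(cv2.cvtColor(w["image"],cv2.COLOR_RGB2BGR),alpha=1.7,beta=20)
cv2.imwrite("pics/w2b.png",g)
```

```text
{'time': 2.575, 'tcp_pos': [0.5772, -0.2363, 0.218], 'ft_force': [0.2571, 1.0526, 1.1047], 'opening': 0.0852, 'grasp_force': 0.0, 'joint_positions': [-0.3884, 0.4882, 0.2597, 1.3471, -0.0001, 0.7613]}
rot [[-0.4087, 0.9127, -0.0045], [0.9127, 0.4087, 0.0017], [0.0034, -0.0034, -1.0]]
```

View pics/w2b.png

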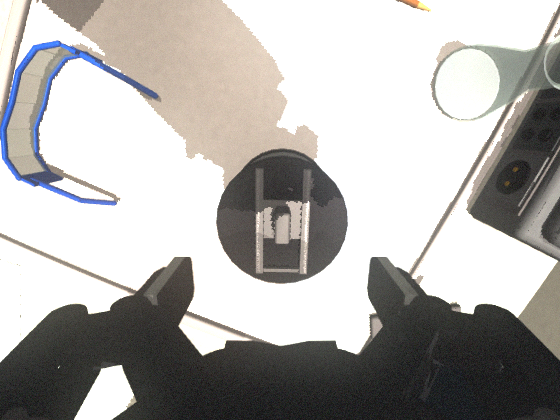

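The lid is at (283,217), radius about 65 px. The rails run from (260,170)/(307,170) to (260,272)/(305,272), and the tab is at (283,228).

Run:
```python
from h import *
w=load("wrist2"); g=cv2.convertScaleAbs(cv2.cvtColor(w["image"],cv2.COLOR_RGB2GRAY),alpha=1.7,beta=20)
roi=np.zeros_like(g); cv2.circle(roi,(283,217),80,1,-1); roi[290:]=0
lab=cv2.morphologyEx(((g<110)&(roi>0)).astype(np.uint8),cv2.MORPH_OPEN,np.ones((3,3)))
cs,_=cv2.findContours(lab,cv2.RETR_EXTERNAL,cv2.CHAIN_APPROX_NONE); c=max(cs,key=cv2.contourArea); print(cv2.boundingRect(c))
h=cv2.convexHull(c)[:,0].astype(float); h=h[h[:,1]>185]
pts=np.array([onz(w,p,.108)[:2] for p in h])
for _ in range(4):
    A=np.c_[2*pts,np.ones(len(pts))]; s=np.linalg.lstsq(A,(pts**2).sum(1),rcond=None)[0]; r=np.sqrt(s[2]+s[:2]@s[:2]); e=abs(np.hypot(*(pts-s[:2]).T)-r); pts=pts[e<max(.0015,np.median(e))]
print("lid",s[:2].round(4),r.round(4),len(pts))
b=((g>105)).astype(np.uint8); q=np.zeros_like(g); cv2.circle(q,(283,217),62,1,-1); b*=q
cs,_=cv2.findContours(b,cv2.RETR_EXTERNAL,cv2.CHAIN_APPROX_NONE); c=max(cs,key=cv2.contourArea)
print(cv2.boundingRect(c),cv2.minAreaRect(c))
P=[onz(w,p,.115)[:2] for p in cv2.boxPoints(cv2.minAreaRect(c))]; print(np.round(P,4))
print("tab",onz(w,(283,222),.135).round(4))
z=cv2.resize(g[145:290,210:355],None,fx=4,fy=4,interpolation=cv2.INTER_CUBIC); cv2.imwrite("pics/w2c.png",z)
```

```text
(217, 149, 130, 134)
lid [ 0.5802 -0.2415] 0.0528 34
(255, 170, 57, 105) ((282.111328125, 221.4396209716797), (54.296531677246094, 105.2049560546875), 2.4895529747009277)
[[ 0.5751 -0.2879]
 [ 0.5448 -0.2069]
 [ 0.5825 -0.1919]
 [ 0.6168 -0.2714]]
tab [ 0.5772 -0.2321  0.135 ]
```

View pics/w2c.png

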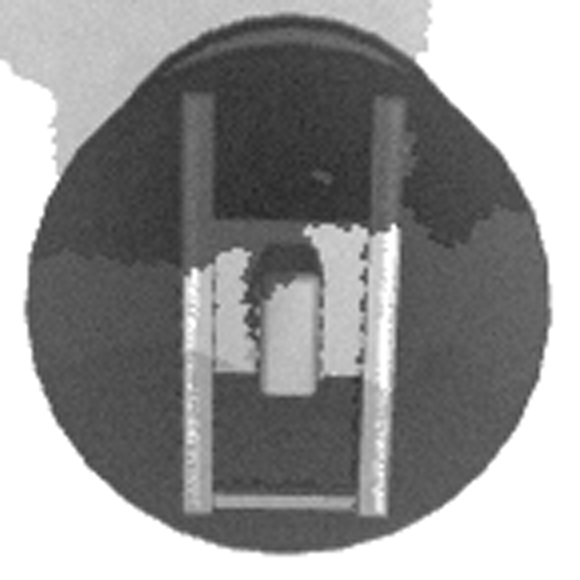

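Run:
```python
from h import *
w=load("wrist2"); f=lambda x,y,z:onz(w,(210+x/4-.4,145+y/4-.4),z)[:2]
lo,lb,ro,rb=f(198,95,.115),f(197,513,.115),f(390,97,.115),f(374,515,.115)
for a,b in((lo,lb),(ro,rb)): d=a-b; print(np.linalg.norm(d),np.degrees(np.arctan2(d[1],d[0])))
print("ports",(lo+ro)/2,(lb+rb)/2,(lb+rb)/2+40/86*((lo+ro)/2-(lb+rb)/2), "width",np.linalg.norm(lb-rb),np.linalg.norm(lo-ro))
P=[f(212,222,.112),f(372,222,.112),f(212,375,.112),f(364,377,.112)];print("plate",np.mean(P,0),np.linalg.norm(P[0]-P[2]))
print("tab",f(291,320,.135)); print(f(262,395,.135),f(318,395,.135),f(291,242,.135))
```

```text
0.08581021612910023 112.94967354946954
0.0858352305701367 113.36490963139498
ports [ 0.56268451 -0.1996373 ] [ 0.59643469 -0.27854465] [ 0.58073693 -0.24184356] width 0.03647791715315503 0.03585615344420929
plate [ 0.57874732 -0.23708282] 0.031622367233290004
tab [ 0.57753236 -0.23404148]
[ 0.57860937 -0.24923669] [ 0.58788445 -0.24505554] [ 0.5716377  -0.22097843]
```

The rails measure 85.8 mm and the port is at (0.5807, -0.2418), which agrees with the lid circle. Calorimeter +y is at 113.1° and the closure is already 5–8 mm open. Next I'll grip the tab.

carry_out:
  targets: [0, 1, 36, 0, 0, 0.018, -1, 0, 1, 71, 0, 0, 0.018, -1, 0, 1, 71, 0, 0, 0.018, 0, 0, 1, 71, 0, 0, 0.018, 1, 0, 1, 71, 0, 0, 0.018, 1]

```text
time: 3.25
tcp_pos: [0.5802, -0.2375, 0.1513]
eef_rot: [[-0.391, 0.92, 0.003], [0.92, 0.391, -0.001], [-0.002, 0.002, -1.0]]
ft_force: [-0.2, 0.2, 0.6]
opening: 0.0317
grasp_force: 0.0
```

carry_out:
  targets: [0, 0, 0, 0, 0, 0, 1, 0, 0, 0, 0, 0, 0, 1, 0, 0, 0, 0, 0, 0, 1, 0, 0, 0, 0, 0, 0, 1, 0, 0, 0, 0, 0, 0, 1]

```text
time: 3.88
tcp_pos: [0.579, -0.2376, 0.1507]
eef_rot: [[-0.391, 0.92, 0.0], [0.92, 0.391, -0.002], [-0.002, -0.0, -1.0]]
ft_force: [-7.7, -3.4, 12.6]
opening: 0.0088
grasp_force: 59.4
```

carry_out:
  targets: [8, 0, -1, 0, 0, 0, 1, 16, 0, -1, 0, 0, 0, 1, 22, 0, -1, 0, 0, 0, 1, 27, 0, -1, 0, 0, 0, 1, 27, 0, -1, 0, 0, 0, 1]

```text
time: 4.5
tcp_pos: [0.5681, -0.212, 0.1507]
eef_rot: [[-0.391, 0.92, -0.001], [0.92, 0.391, -0.001], [-0.0, -0.001, -1.0]]
ft_force: [-6.4, -1.1, 3.2]
opening: 0.0089
grasp_force: 59.5
```

carry_out:
  targets: [2, 0, 0, 0, 0, 0, 1, 4, 0, 0, 0, 0, 0, 1, 4, 0, 0, 0, 0, 0, 1]

```text
time: 4.88
tcp_pos: [0.5669, -0.2091, 0.1508]
eef_rot: [[-0.391, 0.921, -0.0], [0.92, 0.391, -0.002], [-0.002, -0.001, -1.0]]
ft_force: [-4.4, -7.2, 0.4]
opening: 0.009
grasp_force: 59.2
```

carry_out:
  targets: [2, 0, 0, 0, 0, 0, 1, 3, 0, 0, 0, 0, 0, 1, 3, 0, 0, 0, 0, 0, 1]

```text
time: 5.25
tcp_pos: [0.5667, -0.2087, 0.1508]
eef_rot: [[-0.39, 0.921, 0.001], [0.921, 0.39, -0.006], [-0.006, -0.001, -1.0]]
ft_force: [4.7, -24.4, -8.5]
opening: 0.0091
grasp_force: 58.6
```

At the stop: 24 N of resistance. I'll relax, release, lift and check.

carry_out:
  targets: [-3, 0, 0, 0, 0, 0, 1, -3, 0, 0, 0, 0, 0, -1, -3, 0, 0, 0, 0, 0, -1, -3, 0, 0, 0, 0, 0, -1, -3, 0, 0, 0, 0, 0, -1]

```text
time: 5.88
tcp_pos: [0.5673, -0.2082, 0.1504]
eef_rot: [[-0.391, 0.92, 0.0], [0.92, 0.391, -0.0], [-0.0, 0.0, -1.0]]
ft_force: [-0.2, 0.2, 0.5]
opening: 0.0803
grasp_force: 0.0
```

carry_out:
  targets: [0, 0, 0, 0, 0, 0, -1, 0, 0, -50, 0, 0, 0, -1, 0, 0, -100, 0, 0, 0, -1, 0, 0, -100, 0, 0, 0, -1]

```text
time: 6.38
tcp_pos: [0.5687, -0.2089, 0.2543]
eef_rot: [[-0.391, 0.92, 0.006], [0.92, 0.391, -0.002], [-0.004, 0.005, -1.0]]
ft_force: [1.0, 0.4, -0.7]
opening: 0.0852
grasp_force: 0.0
```

Run:
```python
from h import *
st(); w=cap("wrist","wrist3")
for n,p in [("port",(.5807,-.2418,.108)),("tabopen",(.5807-.391*.036,-.2418+.92*.036,.135))]: print(n,proj(w,p).round(1))
u,v=proj(w,(.5807,-.2418,.108)).astype(int); print(u,v)
g=cv2.convertScaleAbs(cv2.cvtColor(w["image"],cv2.COLOR_RGB2BGR),alpha=1.7,beta=20)
u0,v0=max(u-75,0),max(v-75,0);print(u0,v0)
cv2.imwrite("pics/w3c.png",cv2.resize(g[v0:v0+130,u0:u0+150],None,fx=4,fy=4,interpolation=cv2.INTER_CUBIC))
need([.538,.211,.268],-13)
```

```text
{'time': 6.375, 'tcp_pos': [0.5687, -0.2089, 0.2543], 'ft_force': [0.9712, 0.4125, -0.6581], 'opening': 0.0852, 'grasp_force': 0.0, 'joint_positions': [-0.352, 0.4344, 0.2679, 1.398, -0.0, 0.8168]}
rot [[-0.3912, 0.9203, 0.0059], [0.9203, 0.3913, -0.0022], [-0.0043, 0.0046, -1.0]]
port [277.7 240.1]
tabopen [277.5 211.3]
277 240
202 165
shift [397.9 136.6 -16.6] rot [0.003 0.001 0.629]
```

View pics/w3c.png

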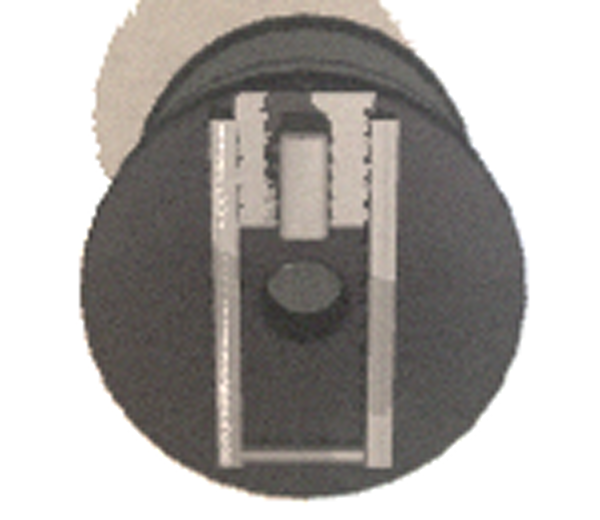

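The port is open at px (278.4,239.5), where my port position predicted (277.7,240.1). The closure is fully back. Now to the probe.

carry_out:
  targets: [57, 19, -5, 0, 0, 0.126, -1, 114, 39, -10, 0, 0, 0.252, -1, 171, 58, -16, 0, 0, 0.378, -1, 228, 78, -16, 0, 0, 0.504, -1, 285, 98, -16, 0, 0, 0.63, -1]

```text
time: 7.05
tcp_pos: [0.545, 0.0941, 0.2653]
eef_rot: [[0.23, 0.973, -0.001], [0.973, -0.23, -0.0], [-0.001, -0.001, -1.0]]
ft_force: [0.5, -0.1, 0.9]
opening: 0.0856
grasp_force: 0.0
```

Run:
```python
from h import *
st(); need([.538,.211,.268],-13); w=cap("wrist","wrist4")
print(proj(w,(.5386,.2115,.192)),proj(w,(.5386,.2115,.13)))
g=cv2.convertScaleAbs(cv2.cvtColor(w["image"],cv2.COLOR_RGB2BGR),alpha=1.7,beta=20);cv2.imwrite("pics/w4.png",g)
```

```text
{'time': 7.05, 'tcp_pos': [0.545, 0.0941, 0.2653], 'ft_force': [0.5458, -0.0842, 0.8798], 'opening': 0.0856, 'grasp_force': 0.0, 'joint_positions': [0.1709, 0.3251, 0.1367, 1.3838, -0.0, 1.974]}
rot [[0.2302, 0.9731, -0.0014], [0.9731, -0.2302, -0.0002], [-0.0006, -0.0013, -1.0]]
shift [112.2 -33.8  -2.7] rot [-0.001  0.001 -0.005]
[224.01019849  51.3430074 ] [238.42725848  71.32999935]
```

View pics/w4.png

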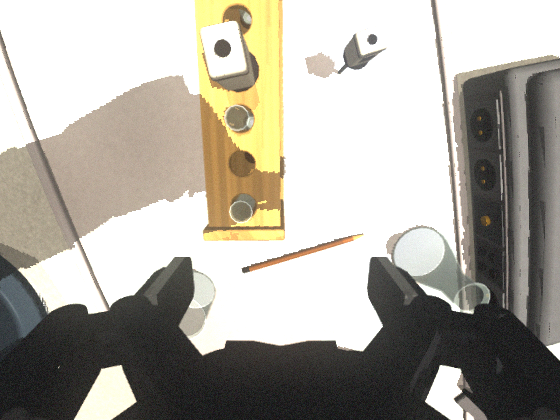

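The large probe's handle top is at (224,50), as predicted, in its rack hole at about (238,67). The look-alike is at (367,45).

Run:
```python
from h import *
w=load("wrist4"); im=w["image"]; g=cv2.convertScaleAbs(im,alpha=1.7,beta=20); hsv=cv2.cvtColor(g,cv2.COLOR_RGB2HSV)
m=((hsv[...,1]<45)&(hsv[...,2]>185)).astype(np.uint8); m[:, :203]*=1
r=np.zeros_like(m); r[14:84,200:255]=1; m*=r; m=cv2.morphologyEx(m,cv2.MORPH_OPEN,np.ones((5,5)))
n,l,s,c=cv2.connectedComponentsWithStats(m); print(s[1:],c[1:])
cs,_=cv2.findContours(m,cv2.RETR_EXTERNAL,cv2.CHAIN_APPROX_NONE); k=max(cs,key=cv2.contourArea)
P=np.array([onz(w,p[0],.192)[:2]*1e3 for p in k],np.float32); b=cv2.minAreaRect(P); print("handle",b)
bp=cv2.boxPoints(b); 
for i in range(4): d=bp[(i+1)%4]-bp[i]; print(np.linalg.norm(d).round(1),np.degrees(np.arctan2(d[1],d[0])).round(1))
print("man",[onz(w,p,.192)[:2].round(4) for p in [(202,24),(240,20),(247,72),(210,78)]])
for p,z in [((238,18),.125),((242,163),.125),((239,110),.144),((241,201),.144)]: print(onz(w,p,z).round(4))
```

```text
[[ 244   15    7    7   45]
 [ 201   21   45   55 1651]] [[246.97777778  17.97777778]
 [223.06359782  48.30042399]]
handle ((538.2893676757812, 213.088134765625), (28.380319595336914, 22.554140090942383), 87.91504669189453)
22.6 -2.1
28.4 87.9
22.6 177.9
28.4 -92.1
man [array([0.53  , 0.2293]), array([0.5522, 0.2259]), array([0.549, 0.197]), array([0.5263, 0.199 ])]
[0.548  0.2512 0.125 ]
[0.5218 0.1399 0.125 ]
[0.533  0.1813 0.144 ]
[0.5157 0.1111 0.144 ]
```

carry_out:
  targets: [38, -11, 0, 0, 0, -0.06, -1, 76, -22, 0, 0, 0, -0.125, -1, 114, -33, 0, 0, 0, -0.125, -1, 114, -33, 0, 0, 0, -0.125, -1]

```text
time: 7.6
tcp_pos: [0.5388, 0.2129, 0.2648]
eef_rot: [[0.1, 0.995, -0.002], [0.995, -0.1, -0.0], [-0.001, -0.002, -1.0]]
ft_force: [1.0, -1.3, 1.0]
opening: 0.0854
grasp_force: 0.0
```

Run:
```python
from h import *
st(); w=cap("wrist","wrist5"); q=proj(w,(.539,.213,.192)).astype(int); print(q)
g=cv2.convertScaleAbs(w["image"],alpha=1.7,beta=20); hsv=cv2.cvtColor(g,cv2.COLOR_RGB2HSV)
m=((hsv[...,1]<45)&(hsv[...,2]>185)).astype(np.uint8); r=np.zeros_like(m); r[q[1]-45:q[1]+45,q[0]-40:q[0]+40]=1; m=cv2.morphologyEx(m*r,cv2.MORPH_OPEN,np.ones((5,5)))
n,l,s,c=cv2.connectedComponentsWithStats(m); print(s[1:])
k=1+np.argmax(s[1:,4]); cs,_=cv2.findContours((l==k).astype(np.uint8),cv2.RETR_EXTERNAL,cv2.CHAIN_APPROX_NONE)
P=np.array([onz(w,p[0],.192)[:2]*1e3 for p in cs[0]],np.float32); b=cv2.minAreaRect(P); print(b)
need([b[0][0]/1e3,b[0][1]/1e3,.171],-6)
```

```text
{'time': 7.6, 'tcp_pos': [0.5388, 0.2129, 0.2648], 'ft_force': [1.0086, -1.3295, 0.9768], 'opening': 0.0854, 'grasp_force': 0.0, 'joint_positions': [0.3761, 0.3829, 0.2178, 1.4077, 0.0003, 2.0468]}
rot [[0.0997, 0.995, -0.002], [0.995, -0.0997, -0.0004], [-0.0006, -0.0019, -1.0]]
[280 231]
[[306 214  14  62 573]
 [264 238  33  12 345]]
((560.2228393554688, 200.34646606445312), (45.38774108886719, 9.290173530578613), 85.78800964355469)
shift [-8.9 22.4 94. ] rot [-0.002  0.001  0.004]
```

carry_out:
  targets: [0, 0, 35, 0, 0, 0, -1, 0, 0, 70, 0, 0, 0, -1, 0, 0, 94, 0, 0, 0, -1, 0, 0, 94, 0, 0, 0, -1]

```text
time: 8.15
tcp_pos: [0.5384, 0.2093, 0.1705]
eef_rot: [[0.104, 0.995, -0.004], [0.995, -0.104, -0.002], [-0.002, -0.003, -1.0]]
ft_force: [0.3, -0.5, -0.5]
opening: 0.0854
grasp_force: 0.0
```

carry_out:
  targets: [0, 0, 0, 0, 0, 0, 0, 0, 0, 0, 0, 0, 0, 1, 0, 0, 0, 0, 0, 0, 1, 0, 0, 0, 0, 0, 0, 1, 0, 0, 0, 0, 0, 0, 1]

```text
time: 8.78
tcp_pos: [0.5397, 0.2109, 0.1728]
eef_rot: [[0.103, 0.995, 0.001], [0.995, -0.103, 0.0], [0.0, 0.001, -1.0]]
ft_force: [-0.9, -0.4, 5.5]
opening: 0.0231
grasp_force: 61.0
```

carry_out:
  targets: [0, 0, 0, 0, 0, 0, 1, 0, 0, 0, 0, 0, 0, 1, 0, 0, 0, 0, 0, 0, 1]

```text
time: 9.15
tcp_pos: [0.5397, 0.2109, 0.1728]
eef_rot: [[0.103, 0.995, 0.001], [0.995, -0.103, 0.0], [0.0, 0.001, -1.0]]
ft_force: [-1.8, -0.3, 5.8]
opening: 0.0233
grasp_force: 61.0
```

carry_out:
  targets: [0, 0, -20, 0, 0, 0, 1, 0, 0, -50, 0, 0, 0, 1, 0, 0, -80, 0, 0, 0, 1, 0, 0, -110, 0, 0, 0, 1, 0, 0, -140, 0, 0, 0, 1]

```text
time: 9.78
tcp_pos: [0.5394, 0.2108, 0.3133]
eef_rot: [[0.103, 0.995, -0.0], [0.995, -0.103, -0.0], [-0.0, -0.0, -1.0]]
ft_force: [0.2, -0.2, -0.9]
opening: 0.0235
grasp_force: 60.2
```

carry_out:
  targets: [0, 0, -25, 0, 0, 0, 1, 0, 0, -35, 0, 0, 0, 1, 0, 0, -35, 0, 0, 0, 1]

```text
time: 10.15
tcp_pos: [0.5397, 0.2109, 0.3471]
eef_rot: [[0.103, 0.995, 0.0], [0.995, -0.103, 0.0], [0.0, 0.0, -1.0]]
ft_force: [0.9, 0.8, -1.1]
opening: 0.0231
grasp_force: 60.3
```

Run:
```python
from h import *
st(); s=cap("scene","scene2"); t=cap("top","top2"); w=cap("wrist","wrist6")
T=np.array(monitor.get_obs()["tcp_pos"]); tip=T-[0,0,.156]
for c in (s,t,w): print(proj(c,tip).round(1),proj(c,tip+[0,0,.11]).round(1),proj(c,tip+[0,0,.177]).round(1))
need([.5807,-.2418,.345])
q=proj(s,tip+[0,0,.08]).astype(int);x,y=q-[70,80];print("crop",x,y)
f=lambda i,x,y,w_,h:cv2.convertScaleAbs(cv2.resize(cv2.cvtColor(i["image"],cv2.COLOR_RGB2BGR)[y:y+h,x:x+w_],(400,None) if 0 else (400,460),interpolation=cv2.INTER_CUBIC),alpha=1.6,beta=15)
a=f(s,x,y,140,161)
q=proj(w,tip+[0,0,.08]).astype(int);x,y=np.maximum(q-[70,80],0);print("wcrop",x,y)
b=f(w,x,y,140,161); cv2.imwrite("pics/fin.png",np.hstack([a,b]))
```

```text
{'time': 10.15, 'tcp_pos': [0.5397, 0.2109, 0.3471], 'ft_force': [0.923, 0.8016, -1.131], 'opening': 0.0231, 'grasp_force': 60.2536, 'joint_positions': [0.3725, 0.4024, 0.4547, 1.6228, -0.0, 2.0462]}
rot [[0.1028, 0.9947, 0.0002], [0.9947, -0.1028, 0.0001], [0.0001, 0.0002, -1.0]]
[355.8 207.4] [362.1 166.1] [366.5 137.2]
[187.3 198.9] [176.2 190.9] [168.1 185. ]
[280.1 202.7] [279.7 246.4] [279.  313.4]
shift [-445.8   87.7    1.4] rot [0. 0. 0.]
crop 290 98
wcrop 209 149
```

View pics/fin.png

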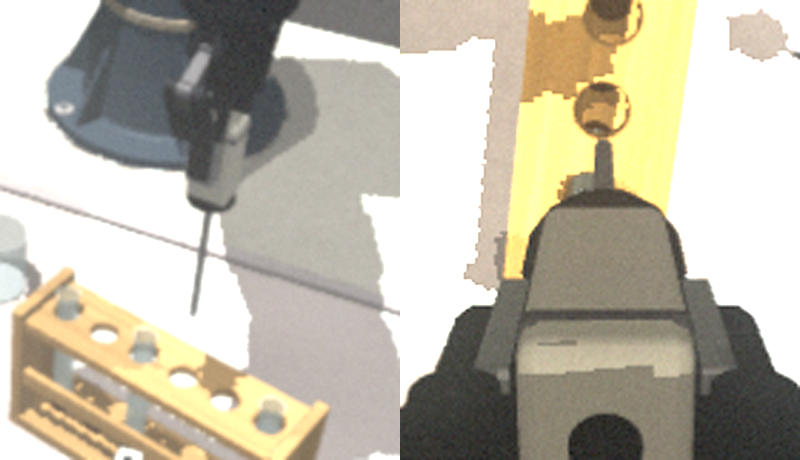

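The probe hangs upright in the fingers. The rod tip is at scene (357.5,207.9) and wrist (279.7,197.3), so I'll triangulate it.

Run:
```python
from h import *
s=load("scene2");w=load("wrist6");t=load("top2")
R=np.array(monitor.get_obs()["eef_rot"]);T=np.array(monitor.get_obs()["tcp_pos"])
p,e=two(s,(357.5,207.9),w,(279.7,197.3)); print(p,e,"in tool mm",(R.T@(p-T)*1e3).round(1))
# rod edges in wrist picture: dark rod columns per row
g=cv2.cvtColor(w["image"],cv2.COLOR_RGB2GRAY)
for v in range(190,222,3): print(v,g[v,268:294])
gs=cv2.cvtColor(s["image"],cv2.COLOR_RGB2GRAY)
for v in range(174,214,4): print(v,gs[v,350:371])
```

```text
[0.53946343 0.21528611 0.19044108] 0.0013743319983287234 in tool mm [  4.7  -0.  155.7]
190 [174 152  97  66  72 100  96  95  97  98  96  93  92  92  91 111 174 181
 178 142  85 140 176 177 175 176]
193 [177 179 174 138  81  59  49  46  43  49  45  44  45  54  82 111 175 122
  69 112 153 175 172 177 177 172]
196 [178 180 179 180 180 172 149 115  98  78  66  62  60  59  90  98 136 155
 176 178 175 174 171 176 172 172]
199 [178 180 181 183 187 182 181 177 168 113  62  53  59  58  74 132 177 181
 178 173 171 170 173 173 173 170]
202 [178 180 180 184 182 181 181 179 162  77  59  57  56  61  61 100 178 177
 177 172 172 170 174 172 173 169]
205 [179 185 181 187 183 180 175 173 164  60  58  58  59  61  64 103 178 176
 173 174 172 172 172 171 169 166]
208 [182 182 182 186 178 175 159 155 147  60  59  55  58  58  56  83 176 177
 174 168 168 174 173 170 167 167]
211 [ 83  75  82  84  79  74  75  75  68  57  56  59  56  59  57  71 145 176
 168 170 170 172 174 169 167 164]
214 [ 66  74  83  78  75  72  75  72  64  55  53  53  52  54  61  62 104 131
 144 142 143 150 174 167 165 167]
217 [ 57  50 
[... 392 characters left out ...]
9 175 177 177 154  90  74 108 158 175 173 177 164
 113 103 104]
186 [188 187 186 187 184 180 167 160 140  96  68  71  93 118 130 143 155 163
 148 105  98]
190 [189 191 188 189 190 188 190 185 158  91  77 129 179 190 189 190 189 186
 178 145 103]
194 [188 190 188 191 192 191 188 167 107  76 110 162 188 192 194 192 192 192
 191 190 183]
198 [189 190 190 190 189 189 181 146  87  86 141 187 192 191 193 193 193 194
 193 196 194]
202 [190 190 191 193 190 189 165 103  76 115 166 190 193 194 192 192 192 195
 196 194 194]
206 [192 191 192 191 193 179 140  86 100 151 189 193 193 195 193 193 192 192
 193 194 193]
210 [192 192 193 191 191 190 190 188 191 191 191 191 190 192 192 192 192 193
 191 192 190]
```

The tip is 4.7 mm along tool x and 155.7 mm along z, and vertical to within 1°. Carrying it over the port, high up.

carry_out:
  targets: [-25, 5, 0, 0, 0, 0, 1, -65, 13, 0, 0, 0, 0, 1, -110, 21, 0, 0, 0, 0, 1, -155, 30, 0, 0, 0, 0, 1, -200, 39, 0, 0, 0, 0, 1]

```text
time: 10.92
tcp_pos: [0.5574, 0.0064, 0.3465]
eef_rot: [[0.103, 0.995, -0.001], [0.995, -0.103, -0.0], [-0.0, -0.001, -1.0]]
ft_force: [0.1, 0.7, -0.5]
opening: 0.0235
grasp_force: 60.2
```

carry_out:
  targets: [-50, 10, 0, 0, 0, 0, 1, -100, 19, 0, 0, 0, 0, 1, -150, 29, 0, 0, 0, 0, 1, -200, 39, 0, 0, 0, 0, 1, -235, 46, 0, 0, 0, 0, 1]

```text
time: 11.55
tcp_pos: [0.5789, -0.2328, 0.3462]
eef_rot: [[0.104, 0.995, -0.001], [0.995, -0.104, 0.0], [0.0, -0.001, -1.0]]
ft_force: [-0.1, -0.5, -0.9]
opening: 0.0232
grasp_force: 60.2
```

carry_out:
  targets: [-15, 2, 0, 0, 0, 0, 1, -15, 2, 25, 0, 0, 0, 1, -15, 2, 40, 0, 0, 0, 1, -15, 2, 40, 0, 0, 0, 1, -15, 2, 40, 0, 0, 0, 1]

```text
time: 12.18
tcp_pos: [0.5799, -0.2453, 0.308]
eef_rot: [[0.102, 0.995, 0.001], [0.995, -0.102, -0.0], [-0.0, 0.001, -1.0]]
ft_force: [0.0, 0.4, -0.8]
opening: 0.023
grasp_force: 60.2
```

```bash
cat > m.py <<'E'
from h import *
import sys
n=sys.argv[1]
st(); s=cap("scene","s"+n); w=cap("wrist","w"+n); o=monitor.get_obs()
R=np.array(o["eef_rot"]);T=np.array(o["tcp_pos"]); tip=T+R@[.0045,0,.1557]
print("tip est",tip)
for c,k in((s,"s"),(w,"w")):
    q=proj(c,tip).round(1); a=proj(c,(.5807,-.2418,.108)).round(1); print(k,"tip",q,"port",a,"collar",proj(c,tip+[0,0,.11]).round(1))
    g=cv2.cvtColor(c["image"],cv2.COLOR_RGB2GRAY); u,v=q.astype(int)
    for r in range(v-16,v+17,2): print(r,u-14,*g[r,u-14:u+15])
E
python3 m.py 7
```

```text
{'time': 12.175, 'tcp_pos': [0.5799, -0.2453, 0.308], 'ft_force': [0.0296, 0.3916, -0.762], 'opening': 0.023, 'grasp_force': 60.2163, 'joint_positions': [-0.4003, 0.5098, 0.5208, 1.5812, 0.0001, 1.273]}
rot [[0.1023, 0.9948, 0.0005], [0.9948, -0.1023, -0.0002], [-0.0001, 0.0005, -1.0]]
tip est [ 0.58069876 -0.2411952   0.15240758]
s tip [175.9 170.9] port [178.6 184.6] collar [167.9 133.3]
154 161 193 192 191 193 194 194 193 195 192 171 126 83 105 138 142 113 105 138 172 181 178 174 173 173 173 171 171 169 170
156 161 193 194 193 192 191 185 183 183 181 177 150 92 79 90 104 136 169 179 179 173 172 172 172 172 173 170 172 171 170
158 161 194 193 191 189 178 176 176 170 157 137 108 79 78 115 154 170 172 172 172 171 170 170 170 170 171 171 170 172 170
160 161 195 191 185 178 169 159 146 119 94 91 112 118 82 97 140 167 171 170 172 171 172 171 170 173 171 169 171 170 170
162 161 164 164 157 148 130 103 90 93 119 154 166 152 107 83 125 163 168 169 170 171 170 171 169 169 170 170 169 169 170
164 161 148 140 123 97 90 117 152 164 166 171 169 162 134 88 101 142 167 168 167 167 170 168 169 169
[... 2219 characters left out ...]

202 266 181 142 120 118 110 42 43 47 47 41 48 53 57 54 51 57 55 51 46 47 46 47 49 50 48 47 46 49 54
204 266 131 184 182 121 119 111 43 48 46 47 46 57 59 54 57 55 58 51 48 47 49 47 52 50 46 45 48 49 47
206 266 65 131 176 140 118 117 113 62 48 45 47 56 57 55 54 56 57 51 44 46 49 48 47 45 48 49 48 50 46
208 266 46 59 128 162 166 161 121 113 63 45 46 56 56 55 57 58 59 54 46 46 51 48 46 48 51 45 48 48 50
210 266 47 48 56 89 153 199 162 119 112 75 43 55 55 56 59 59 58 56 49 48 50 44 45 45 47 49 50 46 52
212 266 46 43 45 54 85 150 164 160 99 99 70 54 58 58 57 49 52 50 45 42 43 49 46 47 46 50 46 49 47
214 266 50 45 46 45 49 76 103 117 103 100 84 55 51 52 52 50 52 50 44 37 45 40 42 43 45 48 48 45 43
```

The bore in the wrist view is centred at (280,190.4), against a predicted (280.2,189.8). The rod sits at column 280.3. Allowing for its 3 mm radius, the tip is about 2.8 mm along tool x, so it is within 1 mm of the port axis. Descending.

carry_out:
  targets: [1, 0, 12, 0, 0, 0, 1, 1, 0, 24, 0, 0, 0, 1, 1, 0, 36, 0, 0, 0, 1, 1, 0, 36, 0, 0, 0, 1, 1, 0, 36, 0, 0, 0, 1]

```text
time: 12.9
tcp_pos: [0.58, -0.2448, 0.2717]
eef_rot: [[0.103, 0.995, 0.0], [0.995, -0.103, -0.0], [-0.0, 0.0, -1.0]]
ft_force: [-0.3, -0.0, -0.8]
opening: 0.0232
grasp_force: 60.2
```

```bash
sed -i 's/\[.0045,0/[.0028,0/; s/print(r,u-14/(k=="w") and print(r,u-14/' m.py; python3 m.py 8
```

```text
{'time': 12.9, 'tcp_pos': [0.58, -0.2448, 0.2717], 'ft_force': [-0.3493, -0.0404, -0.7657], 'opening': 0.0232, 'grasp_force': 60.2165, 'joint_positions': [-0.3995, 0.4977, 0.4096, 1.4822, 0.0, 1.2744]}
rot [[0.1029, 0.9947, 0.0003], [0.9947, -0.1029, -0.0001], [-0.0001, 0.0004, -1.0]]
tip est [ 0.58043988 -0.24212532  0.11612504]
s tip [178.  182.1] port [178.6 184.6] collar [170.4 146.2]
w tip [280. 200.] port [280.3 197.7] collar [279.9 242.3]
184 266 32 30 28 28 29 26 27 30 28 26 30 32 28 29 29 29 31 27 26 28 32 27 25 34 46 60 53 60 57
186 266 29 27 30 29 27 32 28 34 29 29 28 31 28 27 29 23 28 27 27 30 27 30 29 31 28 43 60 57 57
188 266 33 25 30 29 30 25 27 29 27 29 28 38 50 59 53 57 52 44 32 27 27 29 32 28 33 32 43 55 60
190 266 28 27 25 31 29 30 28 30 46 56 57 58 56 61 56 58 56 57 60 59 53 36 32 44 48 41 45 43 55
192 266 30 28 29 28 28 29 48 55 57 55 55 57 55 57 60 77 57 59 56 59 60 57 52 44 38 46 45 53 88
194 266 29 27 28 26 32 48 58 56 55 56 81 79 84 81 85 82 83 83 77 59 58 58 55 54 35 38 46 42 45
196 266 27 28 30 37 29 39 62 80 81 83 84 82 80 82 85 83 79 81 85 83 79 58 59 54 
[... 281 characters left out ...]
 30 29 40 41 44 44
204 266 41 42 40 41 41 39 30 29 24 27 27 54 52 53 51 56 51 40 26 24 25 28 26 36 37 40 44 43 49
206 266 69 41 40 44 43 40 40 38 29 24 32 53 52 54 54 53 52 42 29 24 27 33 38 45 46 44 46 46 44
208 266 115 101 33 40 43 37 45 42 42 41 37 54 55 54 56 50 53 50 37 41 41 47 46 45 46 44 44 43 45
210 266 118 117 104 45 41 42 45 42 39 46 42 50 51 50 50 51 53 52 46 48 42 41 42 44 43 44 42 43 46
212 266 121 118 117 110 42 43 40 42 43 39 39 54 53 53 48 48 49 47 43 46 45 42 44 47 43 47 43 44 44
214 266 160 144 116 118 110 59 41 41 40 36 39 51 46 49 51 48 50 52 43 39 38 41 41 39 38 48 42 43 45
216 266 124 156 119 97 93 55 26 23 24 26 21 29 25 26 23 28 24 24 27 25 27 28 26 31 36 42 39 44 43
```

The bore centre measures (280.5,197.7), exactly as predicted, and the rod tip's axis is at (279.9,200.3) against a predicted (280,200). It is centred to about 0.5 mm, so I'll continue down.

carry_out:
  targets: [0, 0, 10, 0, 0, 0, 1, 0, 0, 22, 0, 0, 0, 1, 0, 0, 34, 0, 0, 0, 1, 0, 0, 46, 0, 0, 0, 1, 0, 0, 46, 0, 0, 0, 1]

```text
time: 13.62
tcp_pos: [0.5794, -0.2446, 0.2241]
eef_rot: [[0.103, 0.995, -0.002], [0.995, -0.103, 0.001], [0.001, -0.002, -1.0]]
ft_force: [0.2, -0.9, 0.1]
opening: 0.0233
grasp_force: 60.2
```

carry_out:
  targets: [0, 0, 10, 0, 0, 0, 1, 0, 0, 20, 0, 0, 0, 1, 0, 0, 29, 0, 0, 0, 1, 0, 0, 29, 0, 0, 0, 1, 0, 0, 29, 0, 0, 0, 1]

```text
time: 14.25
tcp_pos: [0.58, -0.2448, 0.1965]
eef_rot: [[0.103, 0.995, 0.0], [0.995, -0.103, -0.0], [-0.0, 0.0, -1.0]]
ft_force: [-0.1, -0.4, -0.5]
opening: 0.0234
grasp_force: 60.2
```

carry_out:
  targets: [0, 0, 0, 0, 0, 0, 1, 0, 0, 0, 0, 0, 0, 1, 0, 0, 0, 0, 0, 0, 1, 0, 0, 0, 0, 0, 0, 1]

```text
time: 14.75
tcp_pos: [0.5799, -0.2448, 0.1963]
eef_rot: [[0.103, 0.995, 0.0], [0.995, -0.103, -0.0], [0.0, 0.0, -1.0]]
ft_force: [0.3, 0.2, -1.3]
opening: 0.0234
grasp_force: 60.2
```

Run:
```python
from h import *
st(); s=cap("scene","s9"); g=cv2.cvtColor(s["image"],cv2.COLOR_RGB2GRAY)
o=monitor.get_obs();tip=np.array(o["tcp_pos"])+np.array(o["eef_rot"])@[.0028,0,.1557]; print(tip)
a,b=proj(s,tip+[0,0,.11]),proj(s,tip+[0,0,.068]); print(a,b)
u,v=b.astype(int)
for r in range(int(a[1])-2,v+8,2): print(r,u-12,*g[r,u-12:u+12])
```

```text
{'time': 14.75, 'tcp_pos': [0.5799, -0.2448, 0.1963], 'ft_force': [0.2648, 0.16, -1.3372], 'opening': 0.0234, 'grasp_force': 60.2166, 'joint_positions': [-0.3995, 0.5005, 0.2246, 1.2949, 0.0, 1.2744]}
rot [[0.1028, 0.9947, 0.0001], [0.9947, -0.1028, -0.0], [0.0, 0.0001, -1.0]]
[ 0.58014169 -0.24200568  0.04060294]
[175.86582167 171.30492034] [178.6176859  184.31238695]
169 166 170 163 133 92 79 79 84 87 86 88 93 91 91 90 92 90 103 138 167 169 171 169 167 169
171 166 170 170 157 117 78 78 84 87 86 88 91 91 92 89 80 70 75 124 161 164 165 165 165 166
173 166 169 171 164 135 67 46 51 60 72 79 87 86 76 63 49 44 46 53 56 58 64 63 77 92
175 166 153 132 117 84 55 46 45 43 46 43 48 50 46 44 48 45 48 44 44 44 47 47 48 47
177 166 103 95 88 84 84 84 83 86 81 69 65 67 62 55 52 54 52 48 49 49 52 58 63 67
179 166 64 58 60 59 59 63 64 64 65 66 65 66 64 59 55 54 60 58 61 60 61 60 60 60
181 166 52 49 47 51 49 48 49 48 47 44 51 60 66 59 47 44 46 47 46 46 49 54 55 56
183 166 49 47 51 50 48 48 47 48 49 48 47 56 64 61 49 48 44 45 46 39 47 54 55 56
185 166 58 56 56 52 54 52 49 50 51 45 48 48 60 64 57 46 43 42 46 48 56 61 56 56
187 166 88 91 89 89 90 79 63 61 60 64 62 63 63 65 67 64 78 98 101 99 96 93 91 91
189 166 57 56 56 54 57 54 55 53 54 55 56 56 58 56 55 62 62 69 74 75 74 73 70 72
191 166 51 50 51 49 48 49 45 48 47 44 47 46 46 49 50 48 49 51 50 50 51 51 49 49
```

The rod at lid level is at (178.5,184), as predicted. There is no contact force and the tip is about 30.6 mm above the floor. Handing in.

```bash
python3 -c "
from rig import arm
print(arm.job_done())"
```

```text
the job is handed in; nothing more can be done
None
```

I handed the job in with the closure slid to its stop and the probe still gripped upright, about 1 mm from the port's centre; its tip is about 31 mm above the cup floor, and no contact force showed. The hand-in returned no verdict.

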